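# Wedge up the drooping parcel scale

### The job

The parcel scale on the post-office desk droops at the front because its front feet are worn down. Take the big wooden wedge (not the low one, which is too thin to fill the gap) and push it, thin end first and flat on the desk, squarely under the middle of the scale's front edge until it jams tight and holds the edge up by a few millimetres, against the scale's hold-down brackets or nearly so; then let go and leave it there.

Things in the scene. Friction and masses are not known exactly. Their poses are not given: they have to be found in the camera images.
- wedge_heel (a point): The big wedge, bare light wood, 140 mm long, 40 mm wide, flat on the desk. Rear 35 mm: a flat-topped heel 30 mm high with upright sides, to be gripped across its 40 mm width; from there its top falls evenly over 105 mm to 3 mm at the thin end. This point: centre of the heel, 15 mm above its underside, 17.5 mm from the rear face, 122.5 mm from the thin end. x axis points to the thin end, z up.
- low_wedge_center (a point): The low wedge, a bystander of the same wood: 100 mm long, 40 mm wide, falling from 10 mm to 2 mm in height, no heel; it would slide under the scale without touching it. Lies on the other side of the scale's front from the big wedge. This point: middle of its length, 3 mm above the desk; x axis to its thin end.
- scale_edge (a point): Middle of the lower front edge of the parcel scale (grey base 250 mm deep, 270 wide, steel platform on top at 62 mm, display behind). x axis points in under the scale, away from the robot, y along the edge, z up. It droops, 14 mm above the desk, 18 when level: the scale tips about its rear feet. Front feet stand 115 mm either side of this point; between them it is free 200 mm in. The scale cannot slide.
- scale_mount: The scale's mounting: two hold-down brackets at its sides. Origin: on the desk below scale_edge, same axes. The big wedge meets the edge when its heel centre is about 77 mm in front of this point; pushing on takes 2 to 9 N (more if pressed down) and lifts the edge 1 mm per 4 mm, until at about 60 mm (edge up 4 mm) the brackets stop it and the push rises past 12 N. Friction then holds the wedge.
Not all that is in view belongs to the job. Of the things that look like the part that bears wedge_heel, take the one that is nearest to the robot's base at the start.

How it is judged:
At the end, for the whole second after the job is handed in: The big wedge lies flat (5 degrees) and at rest, carrying the scale's front edge (over 1 N), raised from 14 mm to at least 15.9 mm above the desk; its heel centre is within 30 mm sideways of the edge's middle and it is square to the edge within 12 degrees (z of scale_edge in the frame of scale_mount above 0.0159 m and contact force between wedge and scale above 1 N and y of wedge_heel in the frame of scale_edge between -0.03 and 0.03 m and angle between the x axis of wedge_heel and the x axis of scale_edge, either way round below 0.21 rad and angle between wedge_heel's own z axis and vertical below 0.09 rad and height (world z) of wedge_heel below 0.022 m and linear speed of wedge below 0.01 m/s); the robot touches nothing.
It also fails if it takes over 42 s, if anything falls off the work surface, if the arm or the gripper's body presses on something with over 40 N, if the wrist force passes 120 N, or if a joint passes its speed limit or range.

### The arm

A 6-joint arm with a two-finger parallel gripper is mounted at the origin on the work surface. World frame = base frame: x ahead of the robot, y to its left, z up, the work surface at z = 0. Lengths are in m, angles in rad, forces in N, time in s.
With the tool pointing down it reaches from about 0.25 to 0.725 m from the base axis. Payload 4 kg.
Tool frame: the origin (TCP) lies on the centre line of the jaws, within the pads' length; the fingertips stand 17 mm ahead of it and the grasp point (between the pads) lies 2 mm behind it; z points along the fingers, x is the direction in which the jaws open and shut, and the axes are right-handed (so a half turn about z gives the same grasp; the last joint's range is limited). The gripper opens to 85 mm and grips with 20 to 120 N. Pads are 22 mm wide; open, the fingers measure 114 mm over their backs; the gripper's body (76 mm by 85 mm) begins 54 mm behind the grasp point. The pads swing forward as they close: fully open they stand 13 mm farther back than shut.
Start: joints at [1.266, 0.241, 0.005, 1.335, 0, 1.571], TCP at [0.15, 0.477, 0.248] pointing down, gripper open.
Joint ranges: [-2.72, 2.72], [-1.05, 1.87], [-1.09, 1.28], [-1.99, 2.15], [-1.42, 1.44], [-3.14, 3.14]. Speed limits (rad/s): [2.79, 2.79, 3.14, 3.14, 3.14, 3.14].

### API

Orientations are given as a unit quaternion [x, y, z, w].
In Python, from workcell import bot gives the robot as it stands.
- The arm moves only by the tool jog_arm, never from a script. Its arguments are lists of equal length, an entry for each row: "jaw": the closure, from 0 (fully open) to 1 (shut); "linear": the shift along the tool's x, y, z in m, a list of three; "delta_rot": the turn, a rotation vector about the tool's x, y, z in degrees, a list of three. A call has exactly 8 rows; each row is the pose to reach, as a shift and turn from the pose commanded when the call began, along the tool's axes at that moment; what a row does not reach only later rows make up. A row lasts 1/12 s, in which the tool goes at most 41.7 mm and 7.16 degrees, less where a joint would pass 70% of its speed; a pose out of reach is approached as far as the arm can. A call with a gripper value outside its range is refused whole. The fingers move at their own pace and stop on an object; the grip force is fixed at half the most. Time passes only in rows, so rows that repeat a pose let the fingers close, or fill a call up. It gives the time, the measured TCP pose, the force and the opening at its end, in the units of the state.
- bot.get_obs(): the state, without advancing time (a new reading comes with each control period).
- bot.camera(name): name is "scene" or "top"; returns (picture, depth): 420x560x3 uint8, red, green, blue; 420x560 float32, m along the optical axis (not along the pixel's ray), 0 where there is no reading.
- bot.calibration(name): a dict with "fovy" (degrees; the focal length in pixels is half the picture's height over the tangent of half this angle, whatever the lens; pixels are square), "cx", "cy" (the principal point, pixels), "origin" and "orientation" of the camera in the world. Camera axes: x right, y down, z forward; pixel columns grow to the right and rows downward; lengths in m; the calibration is good to about 2 mm. A picture is of the moment at which its call begins. calibration takes no time and is no camera call.
- bot.job_done(): hands the job in, once; it reports no verdict.
The state is a dict: "clock": time; "joint_pos": joint angles; "joint_vel": joint speeds; "tau": joint torques, N m; "eef_pos": TCP position; "tool_rot": TCP orientation; "ft_force": force on the tool from outside, world axes, zero at the start; "ft_torque": the same for the moment, N m; "grip_width": finger opening in m.
Only numpy, scipy, OpenCV 4.12 (cv2) and the standard library are available. Lean on these libraries where they do the work, as an engineer would, in place of code of your own. Each camera call takes 0.05 s, during which the arm holds its last target.

## Working session

There is one attempt and no reset: what is moved stays moved. The work goes in short steps, Python scripts to look and compute and a tool call to move; the robot and the scene stay as the last step left them, time stands still between calls to the robot, and variables do not carry over. Pictures are saved under pics/ and viewed, and the job is handed in when it is done.

Besides the shell and the picture viewer there is one more tool, called by a JSON object that holds its "method" and its "body", one argument or row to a line. jog_arm: Moves the arm, as the interface text tells. Its arguments: {"type":"object","properties":{"jaw":{"type":"array","items":{"type":"number"}},"linear":{"type":"array","items":{"type":"array","items":{"type":"number"}}},"delta_rot":{"type":"array","items":{"type":"array","items":{"type":"number"}}}},"required":["jaw","linear","delta_rot"]}

```bash
mkdir -p pics; python3 - <<'E'
from workcell import bot
import cv2,numpy as np
o=bot.get_obs(); print({k:np.round(v,3) for k,v in o.items()})
for n in("scene","top"):
    p,d=bot.camera(n); np.savez(f"{n}0.npz",p=p,d=d); cv2.imwrite(f"pics/{n}0.png",p[:,:,::-1]); print(n,bot.calibration(n))
E
```

```text
{'clock': np.float64(0.0), 'joint_pos': array([ 1.266,  0.241,  0.004,  1.335, -0.   ,  1.571]), 'joint_vel': array([-0.001, -0.001, -0.001, -0.002, -0.002, -0.   ]), 'tau': array([ 0.0000e+00, -3.7232e+01,  2.5241e+01,  1.7000e-02,  0.0000e+00,
        0.0000e+00]), 'eef_pos': array([0.15 , 0.476, 0.247]), 'tool_rot': array([ 0.806,  0.592, -0.001,  0.001]), 'ft_force': array([-0.843,  0.216,  0.277]), 'ft_torque': array([-0.025,  0.009, -0.022]), 'grip_width': np.float64(0.085)}
scene {'fovy': 43.12394788837216, 'cx': 287.0149367984911, 'cy': 205.40287555376787, 'origin': array([ 1.10341511, -0.64551367,  0.66127797]), 'orientation': array([ 0.82315994,  0.32030962, -0.16878188, -0.43740385])}
top {'fovy': 56.71909443107549, 'cx': 284.3572906491377, 'cy': 210.67606769461597, 'origin': array([0.39515263, 0.0025295 , 0.94372419]), 'orientation': array([-0.70175932,  0.7099032 , -0.04528664,  0.03899249])}
```

View pics/scene0.png

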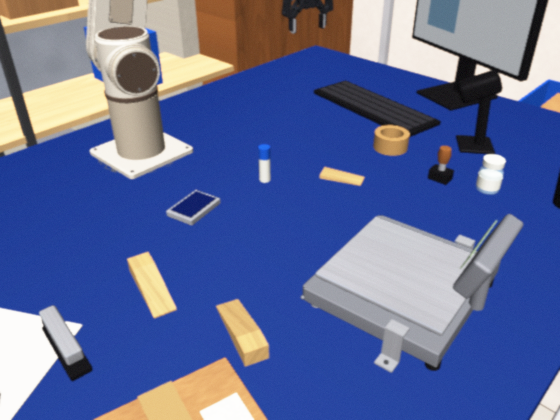

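View pics/top0.png

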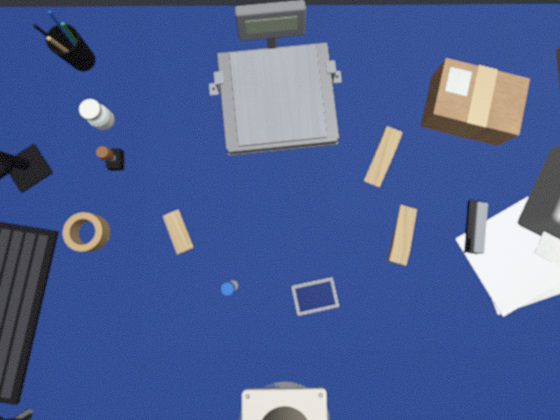

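The top view shows two big-wedge candidates, at (383,157) and (403,236), and the low wedge at (178,231). The scale is at (278,97) with its front edge at row ~150. I'll measure heights from the depth.

```bash
cat > h.py <<'E'
import numpy as np,cv2
from scipy.spatial.transform import Rotation as R
from workcell import bot
def cloud(n,d):
    c=bot.calibration(n); H,W=d.shape; f=H/2/np.tan(np.radians(c['fovy'])/2)
    v,u=np.mgrid[0:H,0:W]
    P=np.stack([(u-c['cx'])/f*d,(v-c['cy'])/f*d,d],-1)
    return P@R.from_quat(c['orientation']).as_matrix().T+c['origin']
def proj(n,X):
    c=bot.calibration(n); f=210/np.tan(np.radians(c['fovy'])/2)
    q=(np.atleast_2d(X)-c['origin'])@R.from_quat(c['orientation']).as_matrix()
    return q[:,:2]/q[:,2:]*f+[c['cx'],c['cy']]
E
python3 - <<'E'
from h import *
z=np.load('top0.npz');p,d=z['p'],z['d'];P=cloud('top',d)
print('desk z',[np.round(P[r,c],4) for r,c in((200,300),(260,330),(180,345),(250,360))])
hsv=cv2.cvtColor(p,cv2.COLOR_RGB2HSV)
m=((hsv[...,0]<35)&(hsv[...,2]>110)).astype(np.uint8)
n,l,s,c=cv2.connectedComponentsWithStats(m)
for i in range(1,n):
    if 300<s[i,4]<2500:
        X=P[l==i]; r=cv2.minAreaRect(X[:,:2].astype(np.float32))
        print(s[i],np.round(c[i]),'ctr',np.round(r[0],4),'size',np.round(r[1],3),r[2], 'z',np.round(np.percentile(X[:,2],[2,25,50,75,98]),4),p[l==i].mean(0).round())
        e=X[:,:2]-X[:,:2].mean(0); w,V=np.linalg.eigh(e.T@e); a=V[:,1]; t=e@a; print(' axis',a.round(3),[(round(k,3),round(np.median(X[abs(t-k)<.004,2]),4)) for k in np.arange(-.06,.07,.015)if (abs(t-k)<.004).any()])
a=cv2.resize(p[120:280,340:450],None,fx=5,fy=3.7,interpolation=2)
a=cv2.resize(p[110:280,340:450],None,fx=3.5,fy=3.5,interpolation=2)
q=np.load('scene0.npz')['p'][230:380,110:290]
cv2.imwrite('pics/crop1.png',a[...,::-1]);cv2.imwrite('pics/crop2.png',cv2.resize(q,None,fx=4,fy=4,interpolation=2)[...,::-1])
E
```

```text
desk z [array([ 0.5342, -0.0453, -0.0006]), array([ 0.3873, -0.115 ,  0.0007]), array([ 0.5826, -0.157 ,  0.0012]), array([ 0.4104, -0.1886, -0.0015])]
[ 364  127   38   60 1034] [383. 156.] ctr [ 0.5316 -0.1608] size [0.077 0.419] 50.324825286865234 z [0.0039 0.0129 0.0216 0.0297 0.034 ] [207. 189. 153.]
 axis [-0.853  0.522] [(np.float64(-0.06), np.float64(0.0314)), (np.float64(-0.045), np.float64(0.0313)), (np.float64(-0.03), np.float64(0.029)), (np.float64(-0.015), np.float64(0.0254)), (np.float64(0.0), np.float64(0.0212)), (np.float64(0.015), np.float64(0.0174)), (np.float64(0.03), np.float64(0.0138)), (np.float64(0.045), np.float64(0.0099)), (np.float64(0.06), np.float64(0.0058))]
[ 389  205   28   60 1042] [403. 235.] ctr [ 0.4028 -0.1825] size [0.129 0.347] 22.751508712768555 z [0.004  0.0139 0.0234 0.0302 0.0337] [206. 187. 152.]
 axis [-0.919  0.395] [(np.float64(-0.06), np.float64(0.0083)), (np.float64(-0.045), np.float64(0.0115)), (np.float64(-0.03), np.float64(0.0156)), (np.float64(-0.015), np.float64(0.0194)), (np.float64(0.0), np.float64(0.0239)), (np.float64(0.015), n
[... 885 characters left out ...]
np.float64(0.015), np.float64(0.046)), (np.float64(0.03), np.float64(0.0453)), (np.float64(0.045), np.float64(0.047)), (np.float64(0.06), np.float64(0.0024))]
[ 242  387   86   33 2421] [285. 403.] ctr [ 0.2119 -0.007 ] size [0.196 0.366] 88.02244567871094 z [0.009  0.0124 0.0138 0.015  0.0655] [218. 215. 207.]
 axis [0.021 1.   ] [(np.float64(-0.06), np.float64(0.0134)), (np.float64(-0.045), np.float64(0.0134)), (np.float64(-0.03), np.float64(0.0147)), (np.float64(-0.015), np.float64(0.0152)), (np.float64(0.0), np.float64(0.0136)), (np.float64(0.015), np.float64(0.0138)), (np.float64(0.03), np.float64(0.0142)), (np.float64(0.045), np.float64(0.0136)), (np.float64(0.06), np.float64(0.0133))]
```

View pics/crop1.png

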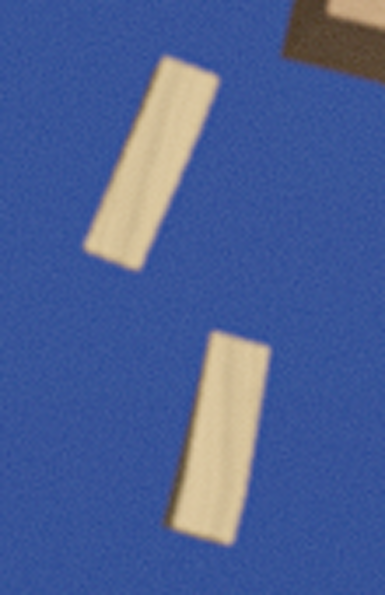

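View pics/crop2.png

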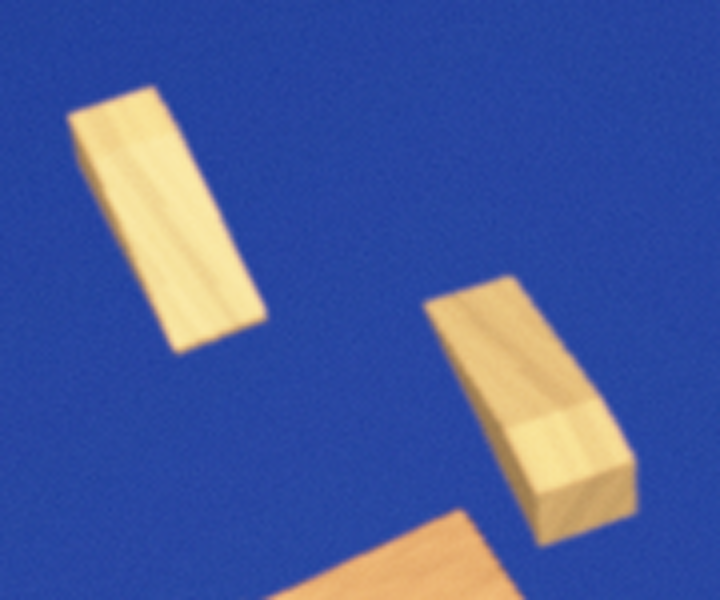

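```bash
cat > fit.py <<'E'
from h import *
from scipy.optimize import minimize
def verts(x,y,yaw):
    a=[(17.5,0),(17.5-35,0),(17.5,30),(-17.5,30)]  # placeholder
    pts=[]
    for xx,z in((-17.5,0),(-17.5,30),(17.5,30),(122.5,3),(122.5,0)):
        for yy in(-20,20): pts.append((xx,yy,z))
    V=np.array(pts)/1000; c,s=np.cos(yaw),np.sin(yaw)
    return V@np.array([[c,s,0],[-s,c,0],[0,0,1]])+[x,y,0]
def mask(p):
    h=cv2.cvtColor(p,cv2.COLOR_RGB2HSV); return ((h[...,0]<35)&(h[...,2]>70)).astype(np.uint8)
def sil(n,q,S=4):
    h=cv2.convexHull((proj(n,verts(*q))).astype(np.float32))
    im=np.zeros((420*S,560*S),np.uint8); cv2.fillConvexPoly(im,np.round((h+.5)*S*16).astype(np.int32),1,cv2.LINE_8,4)
    return cv2.resize(im.astype(np.float32),(560,420),interpolation=cv2.INTER_AREA)
def fit(imgs,q0):
    tot=[]
    for n,p in imgs.items():
        s=cv2.dilate((sil(n,q0)>0).astype(np.uint8),np.ones((25,25)))
        tot.append((n,mask(p)*s))
    def c(q): return sum(np.abs(sil(n,q)-m).sum() for n,m in tot)
    best=minimize(c,q0,method='Nelder-Mead',options=dict(initial_simplex=np.array([q0]*4)+np.vstack([np.zeros(3),np.diag([.01,.01,.1])]),xatol=1e-5))
    return best.x,best.fun,[m.sum() for _,m in tot]
E
python3 - <<'E'
from fit import *
I={n:np.load(n+'0.npz')['p'] for n in('top','scene')}
q0=np.array([.37,-.19,-.15])
for s in(['top','scene'],['top'],['scene']): print(s,fit({n:I[n] for n in s},q0))
for n in I:
    P=cloud(n,np.load(n+'0.npz')['d']); ok=(np.load(n+'0.npz')['d']>0)
    X=P[ok]; X=X[(X[:,0]>.5)&(X[:,0]<1)&(abs(X[:,1])<.25)]
    print(n,'bins: z-range of points on front by x')
    for x in np.arange(.58,.72,.006):
        s=X[(abs(X[:,0]-x)<.003)&(abs(X[:,1]-.03)<.04)]
        if len(s): print(round(x,3),len(s),np.percentile(s[:,2],[2,50,98]).round(3))
a=cv2.resize(I['top'][130:165,205:350],None,fx=5.5,fy=5.5,interpolation=2)
cv2.imwrite('pics/edge.png',a[...,::-1])
b=cv2.resize(I['scene'][210:380,290:470],None,fx=3.5,fy=3.5,interpolation=2)
cv2.imwrite('pics/edge2.png',b[...,::-1])
E
```

```text
['top', 'scene'] (array([-0.63419736,  2.20014367, -1.24196882]), np.float64(127.0), [np.uint64(0), np.uint64(127)])
['top'] (array([ 1.16824359, -0.22148117,  0.26660796]), np.float64(0.0), [np.uint64(0)])
['scene'] (array([-1.27028807,  1.36685871, -0.66165981]), np.float64(127.0), [np.uint64(127)])
top bins: z-range of points on front by x
0.58 80 [-0.002  0.002  0.005]
0.586 71 [-0.002  0.001  0.006]
0.592 90 [-0.001  0.001  0.005]
0.598 68 [-0.002  0.002  0.005]
0.604 80 [-0.002  0.002  0.004]
0.61 83 [-0.001  0.001  0.005]
0.616 69 [-0.002  0.002  0.005]
0.622 87 [-0.001  0.002  0.005]
0.628 74 [-0.002  0.001  0.005]
0.634 73 [-0.001  0.002  0.005]
0.64 88 [-0.001  0.002  0.004]
0.646 69 [-0.002  0.002  0.004]
0.652 171 [-0.001  0.021  0.048]
0.658 180 [-0.002  0.044  0.062]
0.664 123 [0.044 0.058 0.063]
0.67 99 [0.058 0.061 0.063]
0.676 72 [0.059 0.061 0.065]
0.682 97 [0.059 0.061 0.064]
0.688 82 [0.058 0.061 0.065]
0.694 94 [0.059 0.061 0.064]
0.7 77 [0.058 0.061 0.064]
0.706 95 [0.059 0.061 0.064]
0.712 79 [0.059 0.062 0.065]
0.718 87 [0.057 0.062 0.064]
scene bins: z-range of points on front by x
0.58 70 [-0.002  0.001  0.003]
0.586 75 [-0.003  0.     0.002]
0.592 72 [-0.002  0.001  0.002]
0.598 75 [-0.002  0.     0.002]
0.604 75 [-0.002  0.001  0.002]
0.61 71 [-0.002  0.     0.003]
0.616 81 [-0.002  0.     0.003]
0.622 76 [-0.002  0.     0.003]
0.628 38 [-0.001  0.     0.003]
0.664 34 [0.058 0.059 0.061]
0.67 81 [0.057 0.059 0.062]
0.676 83 [0.058 0.06  0.062]
0.682 85 [0.058 0.06  0.063]
0.688 87 [0.058 0.06  0.062]
0.694 82 [0.057 0.06  0.063]
0.7 87 [0.058 0.06  0.062]
0.706 87 [0.058 0.06  0.062]
0.712 85 [0.058 0.061 0.063]
0.718 98 [0.059 0.061 0.062]
```

View pics/edge.png

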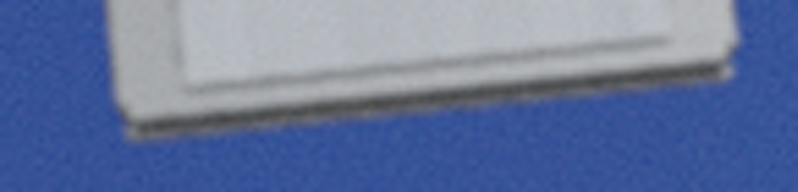

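View pics/edge2.png

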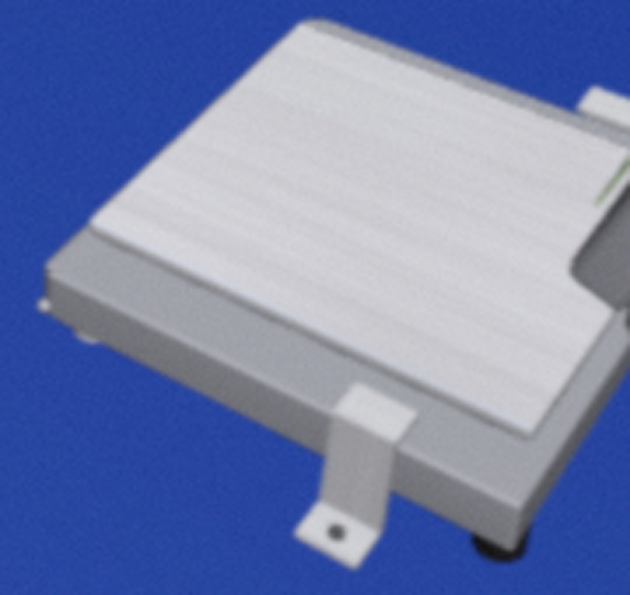

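```bash
python3 - <<'E'
from fit import *
I={n:np.load(n+'0.npz')['p'] for n in('top','scene')}
P=cloud('top',np.load('top0.npz')['d']); print(P[236,403],P[157,383],P[231,178])
q0=np.array([*P[236,403][:2]-[.05,0],-.25]);print(proj('top',verts(*q0)).mean(0))
for s in(['top','scene'],['top'],['scene']): print(s,fit({n:I[n] for n in s},q0))
# scale edge
p=I['top']
h=cv2.cvtColor(p,cv2.COLOR_RGB2HSV)
# lowest non-blue pixel in each column (front base edge), subpixel on saturation
rows=[];cols=[]
for c in range(238,328,3):
    s=h[130:170,c,1].astype(float); i=len(s)-1
    while s[i]>110: i-=1
    t=i+(110-s[i])/(s[i+1]-s[i]); rows.append(130+t); cols.append(c)
k,b=np.polyfit(cols,rows,1); print('line',k,b,np.std(np.array(rows)-np.polyval([k,b],cols)))
print(h[140:160,280,1])
c=bot.calibration('top'); f=210/np.tan(np.radians(c['fovy'])/2); Rm=R.from_quat(c['orientation']).as_matrix()
def ray(u,v,z):
    d=Rm@[(u-c['cx'])/f,(v-c['cy'])/f,1]; return c['origin']+d*(z-c['origin'][2])/d[2]
for u in(228,338): print(ray(u,k*u+b,.014), k*u+b)
A,B=ray(238,k*238+b,.014),ray(328,k*328+b,.014); print('yaw of edge normal',np.arctan2(-(B-A)[0],-(B-A)[1])*-1)
E
```

```text
[ 0.44181029 -0.2866456   0.02390215] [ 0.6347399  -0.24819745  0.02048736] [0.46107154 0.2502537  0.00539781]
[406.29004118 239.09350186]
['top', 'scene'] (array([ 0.39752372, -0.27187604, -0.30131934]), np.float64(187.375), [np.uint64(1068), np.uint64(1613)])
['top'] (array([ 0.39746795, -0.27429813, -0.2954271 ]), np.float64(57.1875), [np.uint64(1068)])
['scene'] (array([ 0.39676713, -0.27090168, -0.300842  ]), np.float64(47.9375), [np.uint64(1613)])
line -0.10253934032861994 179.08884822340943 0.1073073767946065
[ 14   9   8   8   7  10  11   8   6  24  84 156 164 167 170 168 167 157
 166 163]
[0.64340545 0.12975398 0.014     ] 155.7098786284841
[ 0.66917325 -0.14036393  0.014     ] 144.43055119233588
yaw of edge normal 0.09510683456772796
```

```bash
cat > mv.py <<'E'
from h import *
def to(x,y,z,yawx):
    "shift/turn in tool axes for world target; tool down with tool x at yawx"
    o=bot.get_obs(); T=R.from_quat(o['tool_rot']); 
    G=R.from_matrix(np.array([[np.cos(yawx),np.sin(yawx),0],[np.sin(yawx),-np.cos(yawx),0],[0,0,-1]]).T)
    print('lin',np.round(T.inv().apply(np.array([x,y,z])-o['eef_pos']),4),'rot',np.round((T.inv()*G).as_rotvec(degrees=True),2))
    print('t',o['clock'],'eef',o['eef_pos'].round(4),'q',o['joint_pos'].round(3),'F',o['ft_force'].round(1),'w',round(float(o['grip_width']),4))
E
python3 - <<'E'
from mv import *
print(proj('scene',[[.669,-.1404,.014],[.669,-.1404,.055],[.6434,.1298,.055]]))
to(.397,-.2725,.13,1.27)
E
```

```text
[[298.0033689  300.12987169]
 [298.34383516 282.32495313]
 [377.57210263 209.33650999]]
lin [-0.64    0.4605  0.1187] rot [-0.    0.11 -0.23]
t 0.1 eef [0.1499 0.4764 0.2475] q [1.266 0.241 0.004 1.335 0.    1.571] F [0.4 0.5 0.4] w 0.0856
```

```bash
python3 - <<'E'
from h import *
z=np.load('scene0.npz');p,d=z['p'],z['d'];P=cloud('scene',d)
a=cv2.resize(p[265:325,285:365],None,fx=9,fy=9,interpolation=2)
for X in ([.669,-.1404,.014],[.669,-.1404,.055]):
    u=(proj('scene',X)[0]-[285,265]+.5)*9; cv2.circle(a,tuple(int(v) for v in u),4,(255,0,0),-1)
cv2.imwrite('pics/cor.png',a[...,::-1])
for (u,v) in((304,288),(305,292),(306,296),(303,297),(310,295),(320,296),(320,304),(320,290),(306,287),(308,284),(312,282)): print(u,v,P[v,u].round(4))
z=np.load('top0.npz');p,d=z['p'],z['d'];P=cloud('top',d)
b=cv2.resize(p[130:165,310:350],None,fx=16,fy=16,interpolation=2);cv2.imwrite('pics/cor2.png',b[...,::-1])
for u in(250,280,310):
  for v in range(143,157): print(u,v,P[v,u].round(3),p[v,u])
E
```

```text
304 288 [ 0.6744 -0.1317  0.0396]
305 292 [ 0.6805 -0.1361  0.0373]
306 296 [ 0.6827 -0.1358  0.0293]
303 297 [ 0.675  -0.1345  0.0211]
310 295 [ 0.6904 -0.1346  0.0357]
320 296 [ 0.71   -0.1325  0.0447]
320 304 [ 0.7112 -0.133   0.0276]
320 290 [ 0.7016 -0.1223  0.0458]
306 287 [ 0.6778 -0.1306  0.0433]
308 284 [ 0.6762 -0.1236  0.0444]
312 282 [ 0.6785 -0.1157  0.045 ]
250 143 [0.661 0.072 0.059] [176 180 185]
250 144 [0.659 0.072 0.06 ] [153 158 163]
250 145 [0.659 0.073 0.05 ] [145 147 152]
250 146 [0.658 0.074 0.045] [161 161 164]
250 147 [0.656 0.074 0.045] [168 171 174]
250 148 [0.652 0.073 0.05 ] [167 171 174]
250 149 [0.651 0.074 0.044] [141 143 145]
250 150 [0.65  0.074 0.04 ] [ 97 100 102]
250 151 [0.65  0.075 0.03 ] [81 80 84]
250 152 [0.65  0.075 0.023] [ 89  91 103]
250 153 [0.648 0.076 0.019] [ 85  95 128]
250 154 [0.651 0.077 0.   ] [ 58  80 143]
250 155 [0.648 0.077 0.003] [ 56  83 152]
250 156 [0.645 0.077 0.004] [ 60  84 153]
280 143 [0.664 0.002 0.047] [163 166 168]
280 144 [0.662 0.002 0.045] [176 177 181]
280 145 [0.659 0.002 0.05 ] [169 172 176]
280 146 [0.658 
[... 373 characters left out ...]
7 0.003 0.003] [ 51  81 150]
280 156 [ 0.645  0.003 -0.   ] [ 52  79 150]
310 143 [ 0.665 -0.069  0.043] [137 140 141]
310 144 [ 0.663 -0.069  0.04 ] [ 95  98 101]
310 145 [ 0.663 -0.07   0.032] [83 84 86]
310 146 [ 0.664 -0.071  0.022] [ 99 103 114]
310 147 [ 0.667 -0.072  0.003] [ 83  96 129]
310 148 [ 0.665 -0.072 -0.001] [ 61  80 143]
310 149 [ 0.661 -0.072  0.003] [ 52  82 152]
310 150 [ 0.659 -0.072  0.002] [ 56  84 152]
310 151 [ 0.658 -0.072 -0.001] [ 55  83 152]
310 152 [ 0.654 -0.072  0.001] [ 54  84 153]
310 153 [ 0.651 -0.072  0.004] [ 50  80 149]
310 154 [ 0.65  -0.072 -0.001] [ 54  84 151]
310 155 [ 0.646 -0.072  0.003] [ 57  86 155]
310 156 [ 0.645 -0.072 -0.003] [ 57  82 154]
```

View pics/cor.png

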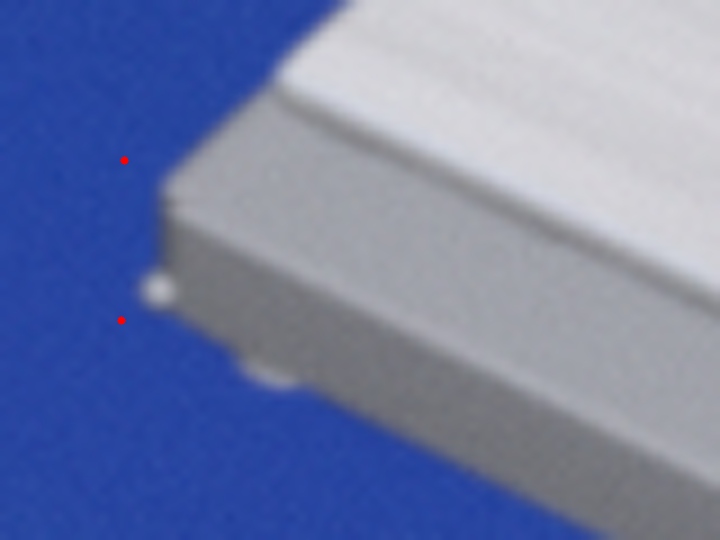

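View pics/cor2.png

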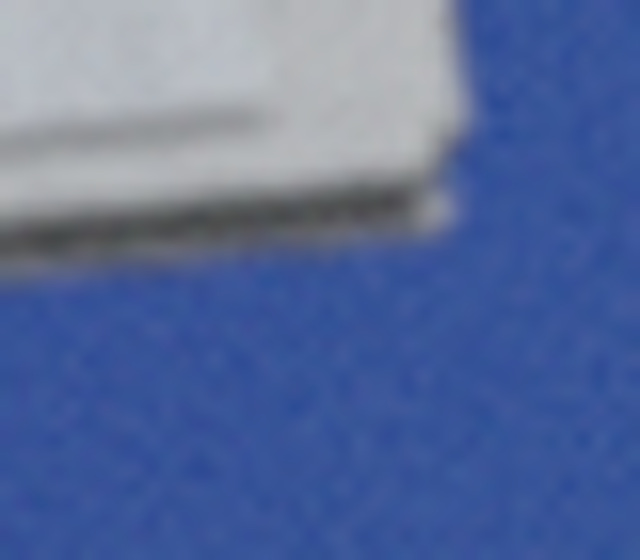

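{"method": "jog_arm", "body": {
  "jaw": [0, 0, 0, 0, 0, 0, 0, 0],
  "linear": [
    [-0.32, 0.23, 0.0],
    [-0.32, 0.23, 0.0],
    [-0.32, 0.23, 0.0],
    [-0.32, 0.23, 0.0],
    [-0.32, 0.23, 0.0],
    [-0.32, 0.23, 0.0],
    [-0.32, 0.23, 0.0],
    [-0.32, 0.23, 0.0]
  ],
  "delta_rot": [
    [0, 0, 0],
    [0, 0, 0],
    [0, 0, 0],
    [0, 0, 0],
    [0, 0, 0],
    [0, 0, 0],
    [0, 0, 0],
    [0, 0, 0]
  ]
}}

```text
clock: 0.77
eef_pos: [0.2541, 0.1585, 0.2481]
tool_rot: [0.806, 0.592, 0.0, 0.0]
ft_force: [0.9, 0.6, -0.1]
grip_width: 0.086
```

The scale's lower front edge is a rounded bar running from (228,156) to (338,144) in the top view. That puts its middle at about (0.657, -0.004) with yaw 0.095. The scene view agrees to within about 8 mm, which is enough.

{"method": "jog_arm", "body": {
  "jaw": [0, 0, 0, 0, 0, 0, 0, 0],
  "linear": [
    [-0.32, 0.23, 0.0],
    [-0.32, 0.23, 0.0],
    [-0.32, 0.23, 0.0],
    [-0.32, 0.23, 0.0],
    [-0.32, 0.23, 0.0],
    [-0.32, 0.23, 0.0],
    [-0.32, 0.23, 0.0],
    [-0.32, 0.23, 0.0]
  ],
  "delta_rot": [
    [0, 0, 0],
    [0, 0, 0],
    [0, 0, 0],
    [0, 0, 0],
    [0, 0, 0],
    [0, 0, 0],
    [0, 0, 0],
    [0, 0, 0]
  ]
}}

```text
clock: 1.43
eef_pos: [0.3585, -0.1585, 0.2481]
tool_rot: [0.807, 0.591, 0.0, -0.0]
ft_force: [0.8, 0.7, 0.4]
grip_width: 0.0853
```

```bash
python3 -c "
from mv import *
to(.397,-.2725,.09,1.27)"
```

```text
lin [-0.0971  0.0711  0.1581] rot [-0.   -0.02 -0.3 ]
t 1.4333 eef [ 0.3585 -0.1585  0.2481] q [-0.416  0.026 -0.247  1.298  0.    -0.111] F [0.8 0.7 0.4] w 0.0853
```

{"method": "jog_arm", "body": {
  "jaw": [0, 0, 0, 0, 0, 0, 0, 0],
  "linear": [
    [-0.097, 0.071, 0.0],
    [-0.097, 0.071, 0.0],
    [-0.097, 0.071, 0.0],
    [-0.097, 0.071, 0.158],
    [-0.097, 0.071, 0.158],
    [-0.097, 0.071, 0.158],
    [-0.097, 0.071, 0.158],
    [-0.097, 0.071, 0.158]
  ],
  "delta_rot": [
    [0, 0, -0.3],
    [0, 0, -0.3],
    [0, 0, -0.3],
    [0, 0, -0.3],
    [0, 0, -0.3],
    [0, 0, -0.3],
    [0, 0, -0.3],
    [0, 0, -0.3]
  ]
}}

```text
clock: 2.1
eef_pos: [0.3921, -0.2667, 0.0835]
tool_rot: [0.805, 0.594, -0.002, -0.007]
ft_force: [-1.0, 1.8, 0.2]
grip_width: 0.0857
```

```bash
python3 -c "
from mv import *
to(.397,-.2725,.02,1.27)
for n in ('scene','top'):
    p,d=bot.camera(n); cv2.imwrite(f'pics/{n}1.png',p[:,:,::-1])"
```

```text
lin [-0.0044  0.0073  0.0634] rot [-0.81 -0.25  0.05]
t 2.1 eef [ 0.3921 -0.2667  0.0835] q [-0.597  0.343 -0.317  0.925  0.    -0.297] F [-1.   1.8  0.2] w 0.0857
```

View pics/scene1.png

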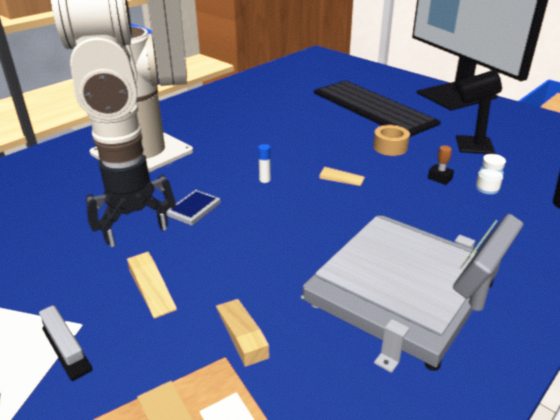

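View pics/top1.png

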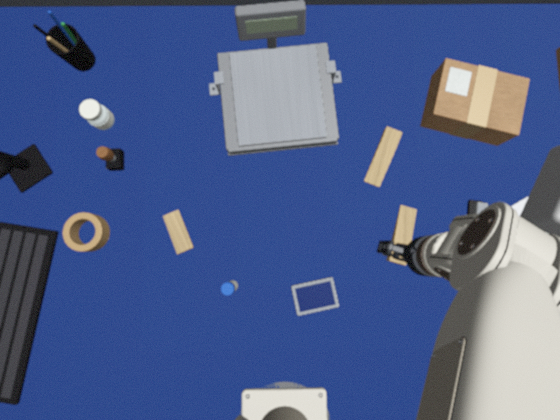

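```bash
python3 -c "
from mv import *
to(.397,-.2725,.02,1.27)"
```

```text
lin [-0.0028  0.0017  0.0696] rot [-0.21 -0.06  0.07]
t 2.2 eef [ 0.3964 -0.2694  0.0896] q [-0.597  0.337 -0.308  0.93  -0.    -0.297] F [-0.1 -0.3  0.3] w 0.085
```

{"method": "jog_arm", "body": {
  "jaw": [0, 0, 0, 0, 0, 0, 0, 0],
  "linear": [
    [0, 0.0, 0.03],
    [0, 0.0, 0.045],
    [0, 0.0, 0.06],
    [0, 0.0, 0.068],
    [0, 0.0, 0.07],
    [0, 0.0, 0.07],
    [0, 0.0, 0.07],
    [0, 0.0, 0.07]
  ],
  "delta_rot": [
    [0, 0, 0],
    [0, 0, 0],
    [0, 0, 0],
    [0, 0, 0],
    [0, 0, 0],
    [0, 0, 0],
    [0, 0, 0],
    [0, 0, 0]
  ]
}}

```text
clock: 2.87
eef_pos: [0.3985, -0.2708, 0.0218]
tool_rot: [0.805, 0.594, 0.0, 0.001]
ft_force: [-0.1, 0.9, -0.4]
grip_width: 0.0855
```

```bash
python3 -c "
from mv import *
to(.397,-.2725,.02,1.27)
p,d=bot.camera('scene'); cv2.imwrite(f'pics/s2.png',cv2.resize(p[150:330,60:260],None,fx=3.3,fy=3.3,interpolation=2)[:,:,::-1])"
```

```text
lin [-0.0021 -0.0009  0.0018] rot [0.16 0.05 0.08]
t 2.8667 eef [ 0.3985 -0.2708  0.0218] q [-0.597  0.431 -0.383  0.754 -0.    -0.297] F [-0.1  0.9 -0.4] w 0.0855
```

View pics/s2.png

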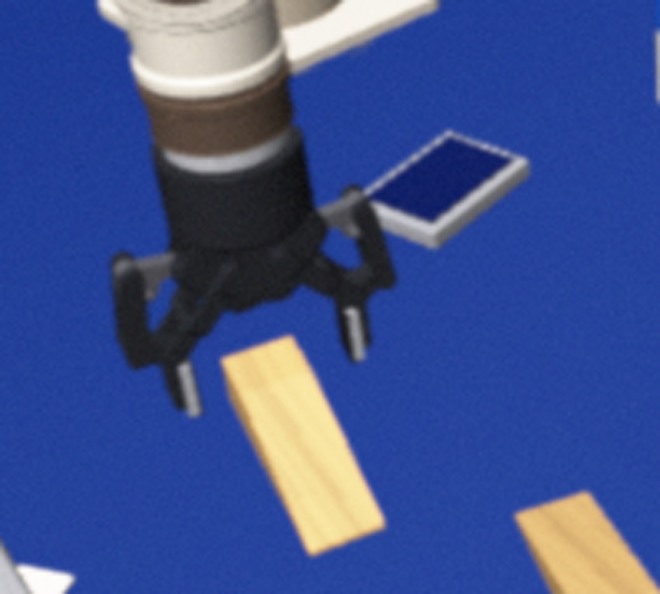

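The crop shows the fingers straddling the heel, with tips at (190,410) and (357,355). Closing.

{"method": "jog_arm", "body": {
  "jaw": [0.3, 0.6, 1, 1, 1, 1, 1, 1],
  "linear": [
    [0, 0, 0],
    [0, 0, 0],
    [0, 0, 0],
    [0, 0, 0],
    [0, 0, 0],
    [0, 0, 0],
    [0, 0, 0],
    [0, 0, 0]
  ],
  "delta_rot": [
    [0, 0, 0],
    [0, 0, 0],
    [0, 0, 0],
    [0, 0, 0],
    [0, 0, 0],
    [0, 0, 0],
    [0, 0, 0],
    [0, 0, 0]
  ]
}}

```text
clock: 3.58
eef_pos: [0.3977, -0.2704, 0.0208]
tool_rot: [0.805, 0.594, 0.0, 0.001]
ft_force: [-0.4, -0.2, 6.2]
grip_width: 0.0392
```

```bash
python3 -c "
from mv import *
to(.43,-.03,.035,np.pi/2+.095)
p,d=bot.camera('scene'); cv2.imwrite(f'pics/s3.png',cv2.resize(p[150:330,60:260],None,fx=3.3,fy=3.3,interpolation=2)[:,:,::-1])"
```

```text
lin [ 0.2392 -0.0401 -0.0144] rot [  0.05   0.04 -22.61]
t 3.5833 eef [ 0.3977 -0.2704  0.0208] q [-0.597  0.433 -0.384  0.753 -0.    -0.297] F [-0.4 -0.2  6.2] w 0.0392
```

View pics/s3.png

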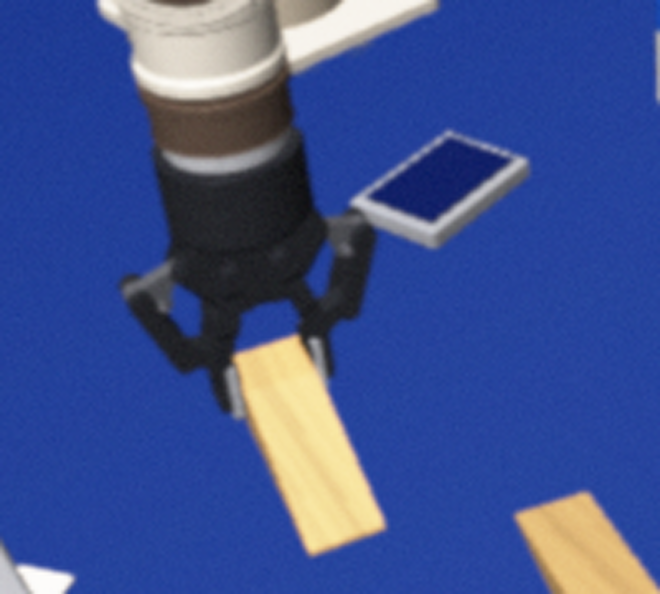

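{"method": "jog_arm", "body": {
  "jaw": [1, 1, 1, 1, 1, 1, 1, 1],
  "linear": [
    [0, 0, -0.008],
    [0.03, -0.008, -0.01],
    [0.07, -0.018, -0.01],
    [0.11, -0.028, -0.01],
    [0.15, -0.038, -0.01],
    [0.19, -0.048, -0.01],
    [0.22, -0.056, -0.01],
    [0.233, -0.059, -0.01]
  ],
  "delta_rot": [
    [0, 0, 0],
    [0, 0, -3],
    [0, 0, -7],
    [0, 0, -11],
    [0, 0, -15],
    [0, 0, -19],
    [0, 0, -22],
    [0, 0, -22.6]
  ]
}}

```text
clock: 4.3
eef_pos: [0.4086, -0.0265, 0.0303]
tool_rot: [0.67, 0.742, 0.0, -0.001]
ft_force: [0.1, -1.2, -1.6]
grip_width: 0.0394
```

```bash
python3 -c "
from mv import *
for n in ('scene','top'):
    p,d=bot.camera(n); cv2.imwrite(f'pics/{n}4.png',p[:,:,::-1])
to(.51,-.018,.03,np.pi/2+.095)"
```

```text
lin [-0.0003  0.1012  0.0002] rot [-0.05 -0.04  0.28]
t 4.4 eef [ 0.4093 -0.0277  0.0303] q [-0.068  0.309 -0.554  0.708  0.    -0.168] F [ 0.1 -0.5 -1.4] w 0.039
```

View pics/scene4.png

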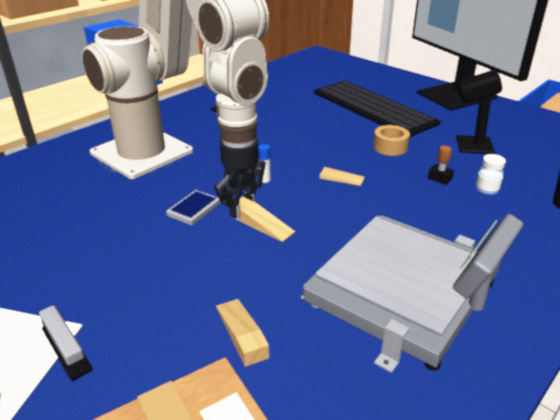

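View pics/top4.png

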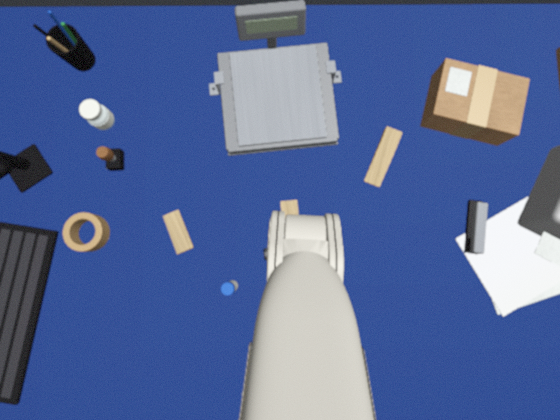

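{"method": "jog_arm", "body": {
  "jaw": [1, 1, 1, 1, 1, 1, 1, 1],
  "linear": [
    [0, 0.02, 0],
    [0, 0.045, 0],
    [0, 0.07, 0],
    [0, 0.09, 0],
    [0, 0.1, 0],
    [0, 0.1, 0.005],
    [0, 0.1, 0.0095],
    [0, 0.1, 0.0095]
  ],
  "delta_rot": [
    [0, 0, 0],
    [0, 0, 0],
    [0, 0, 0],
    [0, 0, 0],
    [0, 0, 0],
    [0, 0, 0],
    [0, 0, 0],
    [0, 0, 0]
  ]
}}

```text
clock: 5.07
eef_pos: [0.5087, -0.0214, 0.0205]
tool_rot: [0.673, 0.739, -0.0, -0.0]
ft_force: [1.1, -0.3, 2.1]
grip_width: 0.0392
```

```bash
python3 -c "
from mv import *
for n in ('scene','top'):
    p,d=bot.camera(n); np.savez(n+'5.npz',p=p,d=d);cv2.imwrite(f'pics/{n}5.png',cv2.resize(p[120:320,200:460] if n=='scene' else p[120:270,200:400],None,fx=3,fy=3,interpolation=2)[:,:,::-1])
to(.51,-.018,.02,np.pi/2+.095)"
```

```text
lin [0.003  0.0022 0.0005] rot [-0.08  0.   -0.07]
t 5.1667 eef [ 0.5081 -0.0212  0.0205] q [-0.042  0.476 -0.308  0.788 -0.    -0.135] F [1.  0.2 0.1] w 0.0395
```

View pics/scene5.png

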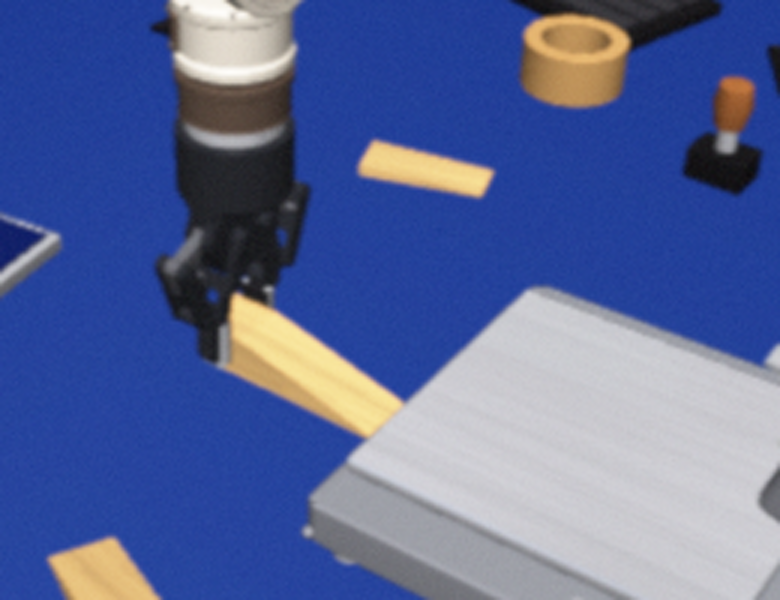

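View pics/top5.png

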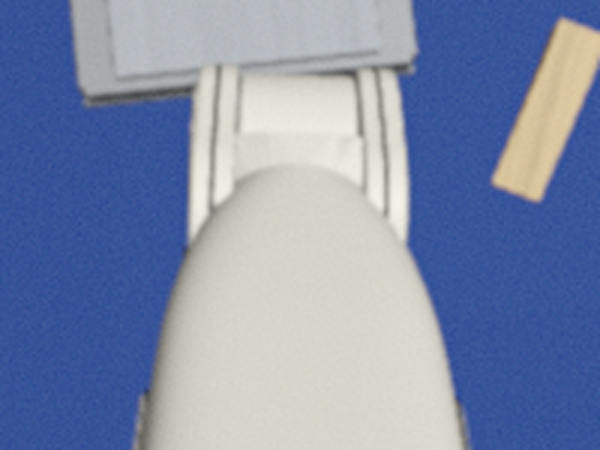

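{"method": "jog_arm", "body": {
  "jaw": [1, 1, 1, 1, 1, 1, 1, 1],
  "linear": [
    [0.001, 0.01, 0.0005],
    [0.002, 0.02, 0.0005],
    [0.003, 0.03, 0.0005],
    [0.003, 0.038, 0.0005],
    [0.003, 0.046, 0.0005],
    [0.003, 0.053, 0.0005],
    [0.003, 0.058, 0.0005],
    [0.003, 0.06, 0.0005]
  ],
  "delta_rot": [
    [0, 0, 0],
    [0, 0, 0],
    [0, 0, 0],
    [0, 0, 0],
    [0, 0, 0],
    [0, 0, 0],
    [0, 0, 0],
    [0, 0, 0]
  ]
}}

```text
clock: 5.83
eef_pos: [0.5676, -0.0123, 0.0204]
tool_rot: [0.673, 0.74, -0.001, -0.001]
ft_force: [-5.3, -0.8, 7.7]
grip_width: 0.0392
```

{"method": "jog_arm", "body": {
  "jaw": [1, 1, 1, 1, 1, 1, 1, 1],
  "linear": [
    [0, 0.002, 0],
    [0, 0.004, 0],
    [0, 0.006, 0],
    [0, 0.008, 0],
    [0, 0.01, 0],
    [0, 0.01, 0],
    [0, 0.01, 0],
    [0, 0.01, 0]
  ],
  "delta_rot": [
    [0, 0, 0],
    [0, 0, 0],
    [0, 0, 0],
    [0, 0, 0],
    [0, 0, 0],
    [0, 0, 0],
    [0, 0, 0],
    [0, 0, 0]
  ]
}}

```text
clock: 6.5
eef_pos: [0.5773, -0.0113, 0.0204]
tool_rot: [0.673, 0.74, -0.001, -0.001]
ft_force: [-3.0, -0.5, 5.4]
grip_width: 0.039
```

{"method": "jog_arm", "body": {
  "jaw": [1, 1, 1, 1, 1, 1, 1, 1],
  "linear": [
    [0, 0.001, 0],
    [0, 0.002, 0],
    [0, 0.003, 0],
    [0, 0.004, 0],
    [0, 0.005, 0],
    [0, 0.006, 0],
    [0, 0.006, 0],
    [0, 0.006, 0]
  ],
  "delta_rot": [
    [0, 0, 0],
    [0, 0, 0],
    [0, 0, 0],
    [0, 0, 0],
    [0, 0, 0],
    [0, 0, 0],
    [0, 0, 0],
    [0, 0, 0]
  ]
}}

```text
clock: 7.17
eef_pos: [0.5807, -0.011, 0.0203]
tool_rot: [0.673, 0.74, -0.003, -0.002]
ft_force: [-8.9, 0.1, 11.6]
grip_width: 0.039
```

{"method": "jog_arm", "body": {
  "jaw": [1, 1, 1, 1, 1, 1, 1, 1],
  "linear": [
    [0, 0.001, 0],
    [0, 0.002, 0],
    [0, 0.003, 0],
    [0, 0.004, 0],
    [0, 0.005, 0],
    [0, 0.005, 0],
    [0, 0.005, 0],
    [0, 0.005, 0]
  ],
  "delta_rot": [
    [0, 0, 0],
    [0, 0, 0],
    [0, 0, 0],
    [0, 0, 0],
    [0, 0, 0],
    [0, 0, 0],
    [0, 0, 0],
    [0, 0, 0]
  ]
}}

```text
clock: 7.83
eef_pos: [0.5858, -0.0105, 0.0204]
tool_rot: [0.673, 0.74, -0.003, -0.002]
ft_force: [-8.4, -0.5, 10.9]
grip_width: 0.0389
```

{"method": "jog_arm", "body": {
  "jaw": [1, 1, 1, 1, 1, 1, 1, 1],
  "linear": [
    [0, 0.001, 0],
    [0, 0.002, 0],
    [0, 0.003, 0],
    [0, 0.004, 0],
    [0, 0.005, 0],
    [0, 0.005, 0],
    [0, 0.005, 0],
    [0, 0.005, 0]
  ],
  "delta_rot": [
    [0, 0, 0],
    [0, 0, 0],
    [0, 0, 0],
    [0, 0, 0],
    [0, 0, 0],
    [0, 0, 0],
    [0, 0, 0],
    [0, 0, 0]
  ]
}}

```text
clock: 8.5
eef_pos: [0.5908, -0.01, 0.0204]
tool_rot: [0.673, 0.74, -0.003, -0.002]
ft_force: [-8.2, -0.5, 10.4]
grip_width: 0.0387
```

{"method": "jog_arm", "body": {
  "jaw": [1, 1, 1, 1, 1, 1, 1, 1],
  "linear": [
    [0, 0.001, 0],
    [0, 0.002, 0],
    [0, 0.003, 0],
    [0, 0.004, 0],
    [0, 0.004, 0],
    [0, 0.004, 0],
    [0, 0.004, 0],
    [0, 0.004, 0]
  ],
  "delta_rot": [
    [0, 0, 0],
    [0, 0, 0],
    [0, 0, 0],
    [0, 0, 0],
    [0, 0, 0],
    [0, 0, 0],
    [0, 0, 0],
    [0, 0, 0]
  ]
}}

```text
clock: 9.17
eef_pos: [0.5948, -0.0096, 0.0203]
tool_rot: [0.673, 0.74, -0.003, -0.002]
ft_force: [-9.4, -0.7, 10.4]
grip_width: 0.0388
```

```bash
python3 -c "
from mv import *
for n in ('scene',):
    p,d=bot.camera(n); np.savez(n+'6.npz',p=p,d=d);cv2.imwrite(f'pics/{n}6.png',cv2.resize(p[120:320,200:460],None,fx=3,fy=3,interpolation=2)[:,:,::-1])
a=np.load('scene0.npz')['d'];
P0=cloud('scene',a);P=cloud('scene',d)
print(np.median(P0[262:275,345:360,2]),np.median(P[262:275,345:360,2]))
to(.597,-.01,.02,np.pi/2+.095)"
```

```text
0.0601872337534648 0.06333119947195431
lin [-0.0006  0.0022  0.0004] rot [-0.39  0.02 -0.04]
t 9.2167 eef [ 0.5947 -0.0097  0.0204] q [-0.016  0.615 -0.051  0.912 -0.001 -0.11 ] F [-9.  -0.6 10.4] w 0.0392
```

View pics/scene6.png

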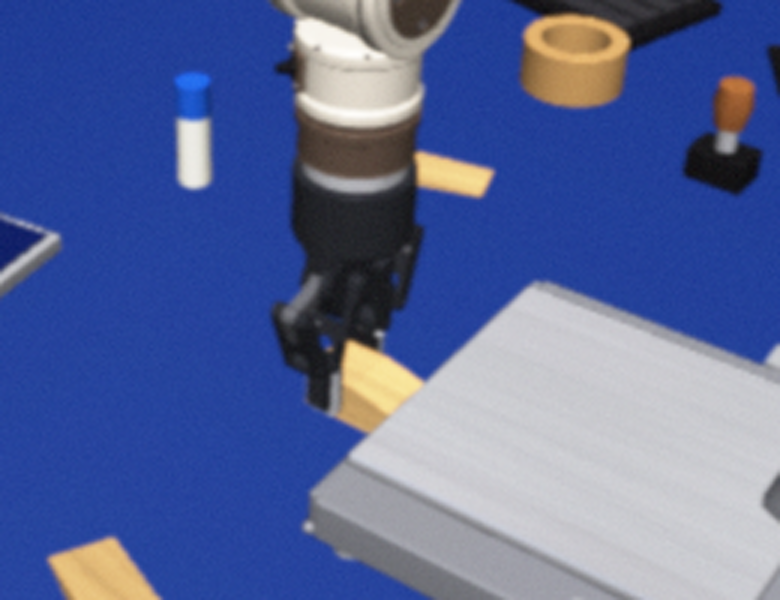

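The wedge is under the edge and the platform has risen about 3 mm near the front. I'll push on in 2–3 mm steps until the brackets stop it.

{"method": "jog_arm", "body": {
  "jaw": [1, 1, 1, 1, 1, 1, 1, 1],
  "linear": [
    [0, 0.0005, 0],
    [0, 0.001, 0],
    [0, 0.0015, 0],
    [0, 0.002, 0],
    [0, 0.002, 0],
    [0, 0.002, 0],
    [0, 0.002, 0],
    [0, 0.002, 0]
  ],
  "delta_rot": [
    [0, 0, 0],
    [0, 0, 0],
    [0, 0, 0],
    [0, 0, 0],
    [0, 0, 0],
    [0, 0, 0],
    [0, 0, 0],
    [0, 0, 0]
  ]
}}

```text
clock: 9.88
eef_pos: [0.5949, -0.0097, 0.0203]
tool_rot: [0.673, 0.74, -0.004, -0.003]
ft_force: [-13.4, -1.4, 15.3]
grip_width: 0.0389
```

{"method": "jog_arm", "body": {
  "jaw": [1, 1, 1, 1, 1, 1, 1, 1],
  "linear": [
    [0, 0.0005, 0],
    [0, 0.001, 0],
    [0, 0.0015, 0],
    [0, 0.002, 0],
    [0, 0.002, 0],
    [0, 0.002, 0],
    [0, 0.002, 0],
    [0, 0.002, 0]
  ],
  "delta_rot": [
    [0, 0, 0],
    [0, 0, 0],
    [0, 0, 0],
    [0, 0, 0],
    [0, 0, 0],
    [0, 0, 0],
    [0, 0, 0],
    [0, 0, 0]
  ]
}}

```text
clock: 10.55
eef_pos: [0.595, -0.0097, 0.0203]
tool_rot: [0.673, 0.739, -0.005, -0.005]
ft_force: [-18.4, -1.3, 18.2]
grip_width: 0.0389
```

It's jammed: the push is 18 N and there is no further travel. Next I'll relax the command to near-zero force and open the jaws.

{"method": "jog_arm", "body": {
  "jaw": [1, 1, 1, 1, 0.6, 0.3, 0, 0],
  "linear": [
    [0, -0.001, 0],
    [0, -0.002, 0],
    [0, -0.003, 0],
    [0, -0.003, 0],
    [0, -0.003, 0],
    [0, -0.003, 0],
    [0, -0.003, 0],
    [0, -0.003, 0]
  ],
  "delta_rot": [
    [0, 0, 0],
    [0, 0, 0],
    [0, 0, 0],
    [0, 0, 0],
    [0, 0, 0],
    [0, 0, 0],
    [0, 0, 0],
    [0, 0, 0]
  ]
}}

```text
clock: 11.22
eef_pos: [0.5995, -0.009, 0.02]
tool_rot: [0.673, 0.74, 0.0, -0.0]
ft_force: [0.0, 0.1, 0.7]
grip_width: 0.0738
```

{"method": "jog_arm", "body": {
  "jaw": [0, 0, 0, 0, 0, 0, 0, 0],
  "linear": [
    [0, 0, 0],
    [0, 0, 0],
    [0, 0, 0],
    [0, 0, 0],
    [0, 0, -0.01],
    [0, 0, -0.03],
    [0, 0, -0.05],
    [0, 0, -0.07]
  ],
  "delta_rot": [
    [0, 0, 0],
    [0, 0, 0],
    [0, 0, 0],
    [0, 0, 0],
    [0, 0, 0],
    [0, 0, 0],
    [0, 0, 0],
    [0, 0, 0]
  ]
}}

```text
clock: 11.88
eef_pos: [0.5995, -0.0089, 0.0916]
tool_rot: [0.673, 0.74, -0.0, -0.0]
ft_force: [-0.4, -0.1, 0.2]
grip_width: 0.0854
```

{"method": "jog_arm", "body": {
  "jaw": [0, 0, 0, 0, 0, 0, 0, 0],
  "linear": [
    [0, 0, -0.04],
    [0, 0, -0.08],
    [0, 0, -0.12],
    [0, -0.04, -0.15],
    [0, -0.08, -0.15],
    [0, -0.12, -0.15],
    [0, -0.16, -0.15],
    [0, -0.2, -0.15]
  ],
  "delta_rot": [
    [0, 0, 0],
    [0, 0, 0],
    [0, 0, 0],
    [0, 0, 0],
    [0, 0, 0],
    [0, 0, 0],
    [0, 0, 0],
    [0, 0, 0]
  ]
}}

```text
clock: 12.55
eef_pos: [0.3989, -0.0279, 0.2411]
tool_rot: [0.673, 0.74, 0.001, 0.001]
ft_force: [0.3, 0.6, 0.4]
grip_width: 0.0854
```

{"method": "jog_arm", "body": {
  "jaw": [0, 0, 0, 0, 0, 0, 0, 0],
  "linear": [
    [0.04, 0, 0],
    [0.08, 0, 0],
    [0.12, 0, 0],
    [0.16, 0, 0],
    [0.2, 0, 0],
    [0.24, 0, 0],
    [0.28, 0, 0],
    [0.28, 0, 0]
  ],
  "delta_rot": [
    [0, 0, 0],
    [0, 0, 0],
    [0, 0, 0],
    [0, 0, 0],
    [0, 0, 0],
    [0, 0, 0],
    [0, 0, 0],
    [0, 0, 0]
  ]
}}

```text
clock: 13.22
eef_pos: [0.3736, 0.2571, 0.2412]
tool_rot: [0.67, 0.743, 0.002, -0.001]
ft_force: [0.1, 0.3, 0.4]
grip_width: 0.0855
```

```bash
python3 - <<'E'
from mv import *
for n in ('scene','top'):
    p,d=bot.camera(n); np.savez(n+'7.npz',p=p,d=d);cv2.imwrite(f'pics/{n}7.png',cv2.resize(p[120:320,200:460] if n=='scene' else p[90:240,200:400],None,fx=3,fy=3,interpolation=2)[:,:,::-1])
    P0=cloud(n,np.load(n+'0.npz')['d']);P=cloud(n,d)
    s=np.s_[262:275,345:360,2] if n=='scene' else np.s_[125:140,250:310,2]
    print(n,np.median(P0[s]),np.median(P[s]))
to(.6,0,.1,1.66)
E
```

```text
scene 0.0601872337534648 0.0633795785271889
top 0.06112355727562613 0.06454833828233586
lin [-0.2732  0.2003  0.1408] rot [0.02 0.01 0.55]
t 13.3167 eef [0.3736 0.2522 0.2407] q [ 0.594  0.147 -0.132  1.292 -0.     0.495] F [ 1.2 -0.5  0. ] w 0.0852
```

View pics/scene7.png

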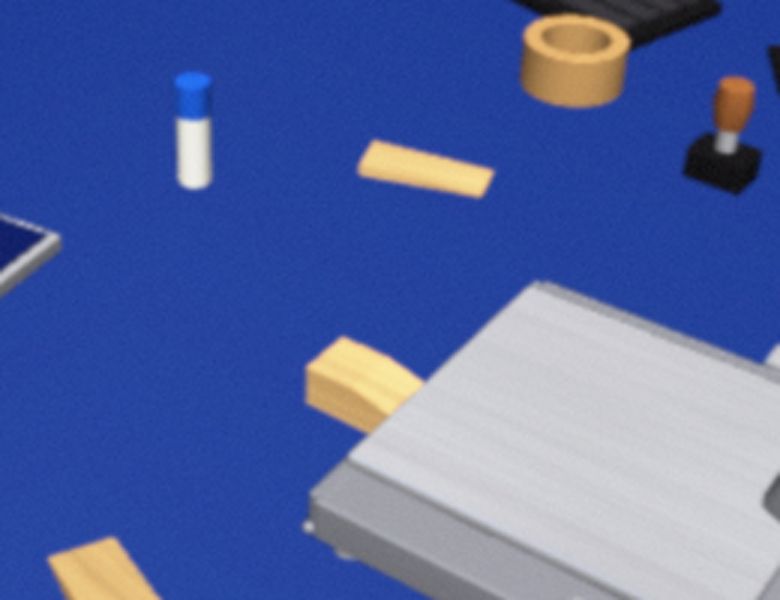

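View pics/top7.png

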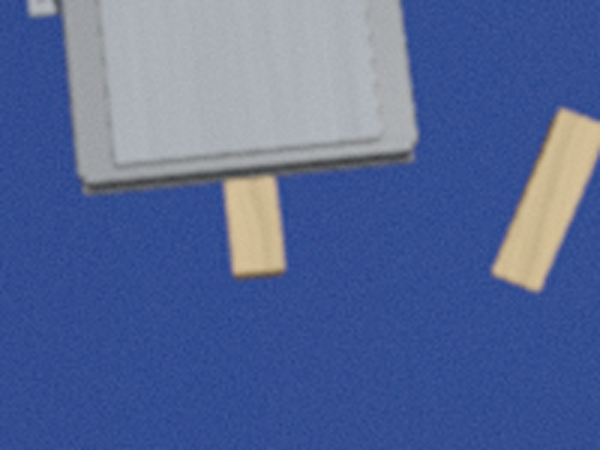

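The top view shows the wedge centred and square: it enters at crop (250,178), and the edge runs from (85,188) to (413,158). The platform stays about 3.3 mm higher after release. Handing in.

```bash
python3 -c "
from workcell import bot
print(bot.get_obs()['joint_vel'].round(3)); print(bot.job_done())"
```

```text
[-0.056 -0.017 -0.026  0.004 -0.008 -0.003]
the job is handed in; nothing more can be done
None
```

The big wedge is jammed under the middle of the scale's front edge, and I handed the job in at about 13.3 s. I took the one nearer the base and pushed it in by the heel. It stopped dead against the brackets, with the push rising from about 9 N to 18 N, and then I relaxed, opened the jaws and moved the arm clear.

**Last checks, after release:**
- **Position:** in the top view the wedge lies flat, square to the edge and within a few millimetres of its middle.
- **Lift:** depth from both cameras shows the platform near the front 3.2–3.4 mm higher than at the start. This puts the edge at about 17.5–18 mm, against the 15.9 mm needed.
- **Robot:** the wrist force reads about zero. The arm was clear of everything but still settling slightly (up to 0.06 rad/s) at hand-in.

**Not settled:** the two cameras disagreed by about 8 mm on where the scale's front corner is. I relied on the contact forces for the depth of the push, and the 30 mm sideways tolerance covers the rest. I could not measure the force the wedge carries after release; the scale staying raised is the only sign of it.

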